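# Tighten the sight-glass lock ring of a vacuum pot with a pin spanner

## Robot

A 7-joint arm with a two-finger parallel gripper is mounted at the origin on the work surface. World frame = base frame: x ahead of the robot, y to its left, z up, the work surface at z = 0. Lengths are in m, angles in degrees, forces in N, time in s.
With the tool pointing down it reaches from about 0.425 to 0.875 m from the base axis. Payload 4.7 kg.
Tool frame: the origin (TCP) lies between the finger pads; the fingertips stand 22 mm ahead of it and the grasp point (between the pads) lies 3 mm ahead of it (env.tip_reach is the distance from the TCP to the fingertips, in m); z points along the fingers, y is the line along which they close (so a half turn about z gives the same grasp; the last joint's range is limited). The gripper opens to 87 mm and grips with 3 to 60 N. Pads are 19 mm wide; open, the fingers measure 117 mm over their backs; the gripper's body (75 mm by 190 mm) begins 51 mm behind the grasp point.
Start: joints at [76.667, 18.392, -4.016, 83.108, 1.295, 78.541, -3.26], TCP at [0.159, -0.63, 0.245] pointing down, gripper open.
Joint ranges: [-163.93, 163.93], [-17.29, 119.83], [-79.2, 71.16], [3.27, 140.29], [-89.18, 269.18], [5.43, 117.66], [-154.24, 154.24]. Speed limits (degrees/s): [147.25, 147.25, 180, 180, 180, 180, 180].

## Interface

Orientations are given as [roll, pitch, yaw] about the fixed x, y, z axes, in that order (R = Rz(yaw) Ry(pitch) Rx(roll)).
In Python, from cell import env gives the robot as it stands.
- The arm moves only by the shell command python3 -m creep 'ROWS' [FORCE]. ROWS is JSON, one flat list of numbers, 7 for each row, row after row: the finger opening in mm, from 0 to 87, then the shift along the tool's x, y, z in units of 30 mm (1.0 is 30 mm), then the turn, a rotation vector about the tool's x, y, z in units of 6 degrees (1.0 is 6 degrees). A call has 1 to 12 rows; each row is the pose to reach, as a shift and turn from the pose commanded when the call began, along the tool's axes at that moment; what a row does not reach only later rows make up. A row lasts 1/10 s, in which the tool goes at most 50 mm and 8.59 degrees, less where a joint would pass 70% of its speed; a pose out of reach is approached as far as the arm can. A call with a gripper value outside its range is refused whole. The fingers move at their own pace and stop on an object; FORCE is the grip in N (left out, the last holds). Time passes only in rows, so rows that repeat a pose let the fingers close. It gives the time, the measured TCP pose, the force, the opening and the grip force at its end, in the units of the state.
- env.get_obs(): the state, without advancing time (a new reading comes with each control period).
- env.read_camera(name): name is "side" or "top" or "wrist"; returns a dict with "color" (480x640x3 uint8, red, green, blue), "depth" (480x640 float32, m along the optical axis (not along the pixel's ray), 0 where there is no reading), "fovy" (degrees; the focal length in pixels is half the picture's height over the tangent of half this angle, whatever the lens; pixels are square), "cx", "cy" (the principal point, pixels), "D" ([k1, k2, p1, p2, k3] as OpenCV has them; the pictures are not rectified), "R" (3x3) and "t" (3): a world point X has camera coordinates R X + t. Camera axes: x right, y down, z forward; pixel columns grow to the right and rows downward; lengths in m; the calibration is good to about 2 mm. A picture is of the moment at which its call begins.
- env.sign_off(): hands the job in; it is judged then, once.
The state is a dict: "time_s": time; "qpos": joint angles; "joint_velocities": joint speeds; "effort": joint torques, N m; "tool_pos": TCP position; "tool_rot": TCP orientation; "force": force on the tool from outside, world axes, zero at the start; "wrist_torque": the same for the moment, N m; "grip_width": finger opening in m; "grasp_force": force on a finger pad.
Only numpy, scipy, OpenCV 4.12 (cv2) and the standard library are available. Lean on these libraries where they do the work, as an engineer would, in place of code of your own. Each camera call takes 0.05 s, during which the arm holds its last target. There are 200 camera calls.

## Task

The lock ring round the sight glass of the vacuum pot was left slack: take the two-pin spanner out of its rack, fit both its pins into two opposite holes of the ring, and turn the ring clockwise with it until it is fully home against its stop. Then lift the spanner off and lay it down (do not drop it) flat on the bench, clear of the pot. Keep spanner and gripper off the glass, and leave the other spanner, the wood samples, the bottle and the caliper where they are.

Things in the scene. Friction and masses are not known exactly. Their poses are not given: they have to be found in the camera images.
- pin_spanner: Steel two-pin face spanner, grey handle, 204 mm long, 0.2-0.31 kg. Origin: midway between the pins, on the plate's pin-side face. x runs from handle to head, y through both pins, pins point to -z. Forked head 6 mm thick, 82 mm wide. Starts on edge in the rack: y axis upright, pins level towards the rack's +y side. Lying pins down its origin is 8 mm above the bench, x sloping up under 2 degrees.
- handle_mid (a point): Handle centre line, 115 mm behind the spanner's origin (x -115, y 0, z 3 mm), axes as the spanner's. The dipped handle is straight, 24 mm wide (y), 10 mm thick (z), from x = -195 to -55 mm; centre of mass near x = -81. In the rack this point is midway between the cheeks and 52 mm above the bench, and only the 10 mm thickness can be gripped; for the ring, grip across the 24 mm.
- handle_end (a point): Centre of the free end of the spanner's handle (x -195, y 0, z 3 mm in its frame). The spanner must be laid down and regripped between rack and ring: let go a few mm above the bench, leaning 45 degrees with the pins on the lower side (lower pin about 32 mm below the handle's centre line), it tips over onto both pins and lies flat.
- prong_a (a point): Tip of one pin (x 0, y 32, z -8 mm in the spanner's frame). Pins are round, 6 mm in diameter, 8 mm long, the last 2 mm tapered, 64 mm apart.
- prong_b (a point): Tip of the other pin (x 0, y -32, z -8 mm in the spanner's frame).
- rack: Fixed plywood rack, 170 (x) by 155 (y) mm; origin under its centre. Two cheeks 12 mm thick at x = -54 and 54 mm, 56 mm high, each with two open slots 13 mm wide, 16 mm deep, at y = -37.5 and 37.5. Two tools stand on edge in the slots, handles along x, heads beyond the +x cheek; either tool in either slot. Between the cheeks only the 12 mm base plate lies below the handles.
- hook_spanner: The other tool in the rack, to be left there: same handle and frame as the pin spanner, but a single curved hook for a head.
- pot: Fixed stainless vacuum pot; origin under its centre, z up. Lid 88 mm in radius, top 98 mm above the bench, bolt heads 5 mm higher; a round port of 50 mm radius carries the lock ring at 120 to 132 mm. Gauge and hose barb stick out at its +x side, to 126 mm from the axis, below 70 mm.
- ring_face (a point): Centre of the lock ring's top face, 132 mm above the bench, z up; x and y turn with the ring. Ring 84 mm outer, 46 mm inner diameter. Four holes 10 mm wide, 12 mm deep, in the face 32 mm out on its +x, -x, +y, -y axes; fully in, the spanner's plate lies on this face. If let go there the spanner tips off, handle-heavy.
- lock_ring (a joint): Lock ring angle in rad, growing clockwise seen from above (tightening); starts at 0 to 0.55, 1.1 is fully home at a hard stop. A black line on its rim, midway between the +x and +y holes, then meets the line on the port. It turns stiffly (about 0.4 N m plus 0.15 N m per rad/s) and stays where it is left.
- glass: Sight glass, 46 mm in diameter, inside the ring; its top is 8 mm below the ring's face. Origin under its centre, 13 mm below the ring's face. Not to be touched.
- board: Teak sample board 160 x 75 x 18 mm; leave it. Origin under its centre.
- cube: Pine sample cube, 30 mm; leave it. Origin under its centre.
- bottle: White bottle 54 mm wide, about 100 mm tall, green cap; leave it. Origin under its centre.
- caliper: Digital caliper lying flat, 170 mm long, 14 mm high; leave it. Origin under its beam.
Mind the look-alikes: they are no part of the job. What is shaped like the pin_spanner but orange is not meant.

How it is judged (in metres and radians):
On the way, in this order (a step that is already met when the one before it is completed fails the run):
1. both pins of the spanner are at least 4 mm deep in the ring's holes, before the ring has been turned far (z of each of prong_a, prong_b in the frame of ring_face below -0.004 m and horizontal distance between pin_spanner and ring_face below 0.006 m and value of joint lock_ring below 0.75 rad), for 0.1 s.
2. the ring is fully home (within 0.05 rad of its stop) with both pins still in its holes (z of each of prong_a, prong_b in the frame of ring_face below -0.002 m and horizontal distance between pin_spanner and ring_face below 0.008 m and value of joint lock_ring above 1.05 rad), for 0.1 s.
At the end, for the whole second after the job is handed in: The lock ring is within 0.05 rad of its stop, and the spanner lies at rest flat on the bench (both pin tips and the handle's end lower than 25 mm), its head and handle end more than 100 mm from the pot's axis (value of joint lock_ring above 1.05 rad and height (world z) of each of prong_a, prong_b, handle_end below 0.025 m and horizontal distance between each of pin_spanner, handle_end and pot above 0.1 m and linear speed of pin_spanner below 0.02 m/s); the robot touches nothing.
It fails at once if the sight glass is touched with more than 2 N (contact force between glass and anything else above 2 N).
It fails at once if the spanner is dropped: it moves faster than 1 m/s while the fingers do not hold it (linear speed of pin_spanner above 1 m/s and contact force between the fingers and pin_spanner below 0.1 N).
It fails at once if the hook spanner, board, cube, bottle or caliper is shifted by more than 40 mm (distance of any of hook_spanner, board, cube, bottle, caliper from where it was at the start of the episode above 0.04 m).
It also fails if it takes over 67 s, if anything falls off the work surface, if the arm or the gripper's body presses on something with over 40 N, if the wrist force passes 120 N, or if a joint passes its speed limit or range.

## Working session

There is one attempt and no reset: what is moved stays moved. The work goes in short steps, Python scripts to look and compute and a shell command to move; the robot and the scene stay as the last step left them, time stands still between calls to the robot, and variables do not carry over. Pictures are saved under pics/ and viewed, at most 10 in all, crops included, and the job is handed in when it is done.

```bash
ls; mkdir -p pics; cat > h.py <<'E'
from cell import env
import numpy as np, cv2
from scipy.spatial.transform import Rotation as Ro
def cam(n):
    c=env.read_camera(n); f=240/np.tan(np.radians(c["fovy"])/2)
    c["K"]=np.array([[f,0,c["cx"]],[0,f,c["cy"]],[0,0,1.]]); c["D"]=np.array(c["D"],float);c["R"]=np.array(c["R"]);c["t"]=np.array(c["t"]);return c
def rays(c,px):
    u=cv2.undistortPoints(np.array(px,float).reshape(-1,1,2),c["K"],c["D"]).reshape(-1,2)
    return np.c_[u,np.ones(len(u))]
def plane(c,px,z):
    d=rays(c,px)@c["R"]; o=-c["R"].T@c["t"]
    return o+d*((z-o[2])/d[:,2])[:,None]
def dep(c,px):
    px=np.array(px,int).reshape(-1,2); z=c["depth"][px[:,1],px[:,0]]
    return (rays(c,px)*z[:,None]-c["t"])@c["R"]
def proj(c,X):
    return cv2.projectPoints(np.array(X,float).reshape(-1,1,3),cv2.Rodrigues(c["R"])[0],c["t"],c["K"],c["D"])[0].reshape(-1,2)
def save(c,n): cv2.imwrite("pics/"+n,c["color"][:,:,::-1])
def tool():
    o=env.get_obs(); return np.array(o["tool_pos"]),o["tool_rot"]
def go(pos,rpy,yawonly=False):
    "shift (30mm units) and turn (6deg units) in present tool axes"
    p,r=tool(); R=Ro.from_euler('xyz',r,degrees=True)
    T=Ro.from_euler('xyz',rpy,degrees=True)
    print("shift",np.round(R.inv().apply(np.array(pos)-p)/.03,3),"turn",np.round(np.degrees((R.inv()*T).as_rotvec())/6,3))
E
python3 - <<'E'
from h import *
for n in("top","side"):
    c=cam(n);save(c,n+"0.png");print(n,-c["R"].T@c["t"],c["fovy"])
o=env.get_obs();print(o)
E
```

```text
pics
top [ 0.38345275 -0.11908985  1.35966099] 50.51235126654489
side [0.03691978 0.7788763  0.73245413] 54.197484304364814
{'time_s': 0.1, 'qpos': array([76.66660914, 18.43381498, -4.01516468, 83.16909388,  1.2942469 ,
       78.54007026, -3.26119278]), 'joint_velocities': array([-0.01715887, -0.03277783, -0.02532565, -0.2959011 , -0.08785444,
       -0.00664002,  0.04290121]), 'effort': array([ 1.19411834e-04, -4.92570984e+01, -4.05747285e-01, -3.13397920e+01,
       -6.41783117e-02,  3.95293278e-02,  4.98754923e-05]), 'tool_pos': array([ 0.15864525, -0.62986581,  0.24357174]), 'tool_rot': array([-1.79902210e+02,  4.87408187e-03,  1.41413246e+01]), 'force': array([ 0.13343438,  0.34201599, -0.30882311]), 'wrist_torque': array([ 0.01198385, -0.02610002,  0.04600042]), 'grasp_force': 0.0, 'grip_width': 0.0865958363536182}
```

View pics/top0.png

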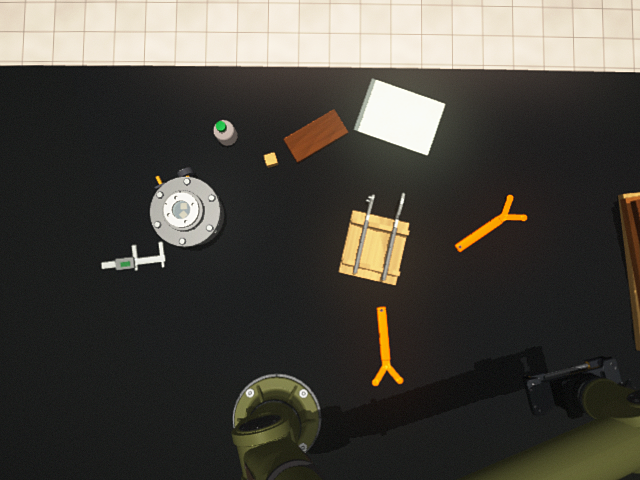

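View pics/side0.png

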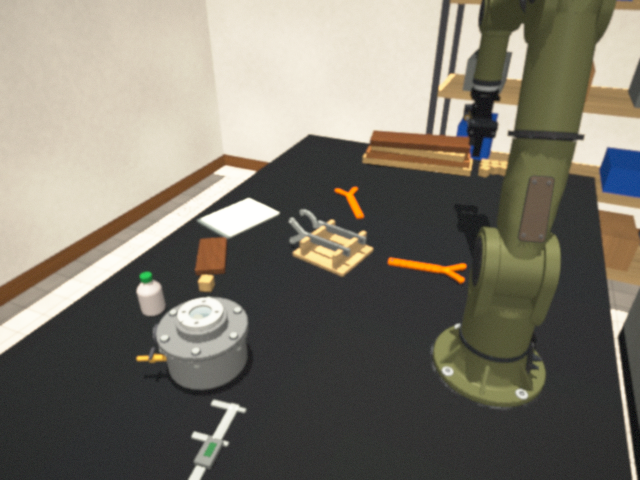

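Top view: the pot is at about (185,211), the rack at (375,248) with tools ending at (370,197) and (403,195), and the orange decoys lie on the bench. The side view shows both heads, near (308,215) and (295,230). I'll zoom in to tell the two tools apart.

```bash
python3 - <<'E'
from h import *
c=cam("top");s=cam("side")
a=cv2.resize(c["color"][180:295,325:425],None,fx=4,fy=4,interpolation=cv2.INTER_CUBIC)
b=cv2.resize(s["color"][195:280,275:385],None,fx=3.6,fy=3.6,interpolation=cv2.INTER_CUBIC)
p=cv2.resize(c["color"][165:260,140:230],None,fx=4,fy=4,interpolation=cv2.INTER_CUBIC)
im=np.zeros((600,800,3),np.uint8); im[:460,:400]=a; im[:306,400:796]=b; im[306:306+min(294,380),400:760]=p[:294]
cv2.imwrite("pics/z1.png",im[:,:,::-1])
hsv=cv2.cvtColor(c["color"],cv2.COLOR_RGB2HSV)
m=cv2.inRange(hsv,(10,60,90),(28,255,255)); m[:, :325]=0; m[:,425:]=0; m[:195]=0; m[295:]=0
q=np.argwhere(m)[:,::-1]; P=dep(c,q); 
for lo,hi in((.005,.02),(.045,.065)):
    k=P[(P[:,2]>lo)&(P[:,2]<hi)]; r=cv2.minAreaRect(k[:,:2].astype(np.float32)*1000); print(lo,len(k),r,k.mean(0))
# tools: grey pixels high depth
g=np.argwhere(c["depth"][185:290,335:415]>0)[:,::-1]+[335,185]; P=dep(c,g); hs=hsv[g[:,1],g[:,0]]
k=(P[:,2]>.055)&(hs[:,1]<60); np.save("/tmp/t.npy",P[k])
n,lab,st,ce=cv2.connectedComponentsWithStats(cv2.dilate(np.zeros((480,640),np.uint8),None))
mm=np.zeros((480,640),np.uint8); mm[g[k][:,1],g[k][:,0]]=255
n,lab,st,ce=cv2.connectedComponentsWithStats(mm)
for i in range(1,n):
    if st[i,4]>20:
        X=dep(c,np.argwhere(lab==i)[:,::-1]); print(st[i],X.mean(0),X.min(0),X.max(0),cv2.fitLine(X[:,:2].astype(np.float32),cv2.DIST_HUBER,0,.01,.01).ravel())
# pot
for ch,cc,bx in(("top",c,(140,230,165,260)),):
    yy,xx=np.mgrid[165:260,140:230]; q=np.c_[xx.ravel(),yy.ravel()]; P=dep(c,q)
    for lo,hi in((.09,.102),(.125,.137)):
        k=P[(P[:,2]>lo)&(P[:,2]<hi)]; print(lo,len(k),cv2.minEnclosingCircle(k[:,:2].astype(np.float32)),k.mean(0))
E
```

```text
0.005 2600 ((453.2210693359375, -256.01739501953125), (155.4740753173828, 172.3529052734375), 77.66109466552734) [ 0.45050337 -0.25370663  0.0111205 ]
0.045 576 ((445.20794677734375, -253.9169921875), (149.62843322753906, 145.10317993164062), 77.72126007080078) [ 0.4514554  -0.25564236  0.05570015]
[397 193   8  24  70] [ 0.55817074 -0.31681325  0.07441372] [ 0.53122983 -0.32474577  0.0565012 ] [ 0.58787316 -0.30881216  0.08450164] [ 0.9801923  -0.19804797  0.55648047 -0.31616855]
[354 195  21  78 243] [ 0.48464073 -0.22302662  0.06672558] [ 0.38614916 -0.24698115  0.05515799] [ 0.58037328 -0.19939403  0.09490833] [ 0.97640693 -0.21593866  0.48464072 -0.22302662]
[382 219  17  61 195] [ 0.44272529 -0.29042282  0.06225003] [ 0.36899931 -0.31133083  0.05623568] [ 0.52290237 -0.27098962  0.06974155] [ 0.97519165 -0.22136235  0.4427253  -0.29042283]
0.09 2432 ((0.5339241027832031, 0.22658012807369232), 0.08919709920883179) [0.53217848 0.22318703 0.09659851]
0.125 668 ((0.5346068739891052, 0.22456102073192596), 0.04491313546895981) [0.53347867 0.22640258 0.13021113]
```

View pics/z1.png

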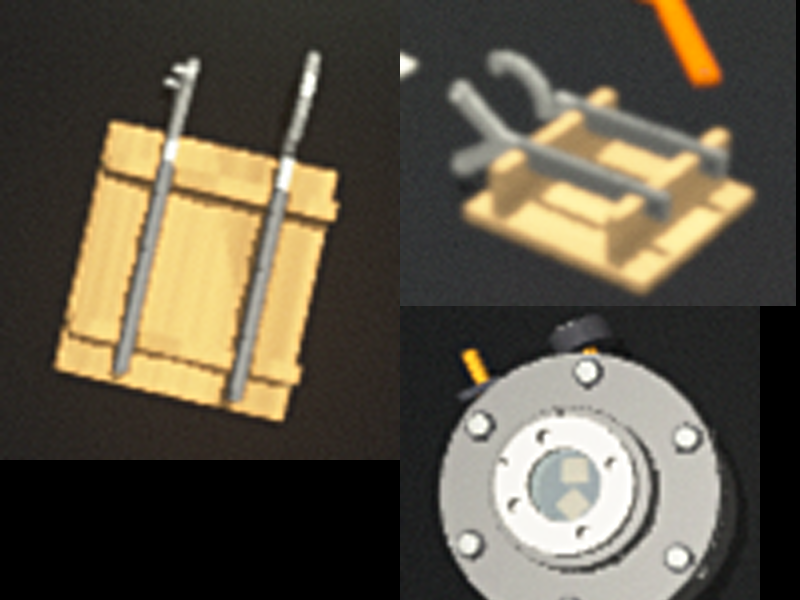

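The pin spanner is in the rack's +y slot: fork head, with pins showing on the left at about (180,75) in the zoom. The other tool has the curved hook. I'll hover above the handle first.

```bash
python3 - <<'E'
from h import *
go((.480,-.2226,.16),(180,0,-12.3))
E
```

```text
shift [ 13.704 -10.548   2.808] turn [-1.000e-02  3.000e-03  4.407e+00]
```

```bash
python3 -m creep '[50,13.7,-10.55,2.8,0,0,4.4, 50,13.7,-10.55,2.8,0,0,4.4, 50,13.7,-10.55,2.8,0,0,4.4, 50,13.7,-10.55,2.8,0,0,4.4, 50,13.7,-10.55,2.8,0,0,4.4, 50,13.7,-10.55,2.8,0,0,4.4, 50,13.7,-10.55,2.8,0,0,4.4, 50,13.7,-10.55,2.8,0,0,4.4, 50,13.7,-10.55,2.8,0,0,4.4, 50,13.7,-10.55,2.8,0,0,4.4, 50,13.7,-10.55,2.8,0,0,4.4, 50,13.7,-10.55,2.8,0,0,4.4]'
python3 - <<'E'
from h import *
o=env.get_obs();print(o["tool_pos"],o["tool_rot"],o["qpos"])
go((.480,-.2226,.16),(180,0,-12.3))
c=cam("wrist");save(c,"w1.png");print(-c["R"].T@c["t"])
print(proj(c,[[.480,-.2226,.064]]))
E
```

```text
time_s: 1.4
tool_pos: [0.4823, -0.2177, 0.1599]
tool_rot: [-179.9, 0.0, -11.8]
force: [-0.7, 0.4, 0.9]
grip_width: 0.05
grasp_force: 0.0
[ 0.48234216 -0.21765408  0.15989824] [-1.79851368e+02  1.36895014e-02 -1.17722634e+01] [ 43.04180528   8.51855741 -23.2667366  105.74876882   3.50018031
  66.49050468 -83.16712491]
shift [-0.043  0.177 -0.004] turn [-0.025  0.002  0.088]
[ 0.5617653  -0.2350725   0.29953069]
[[328.32368161 262.29586543]]
```

View pics/w1.png

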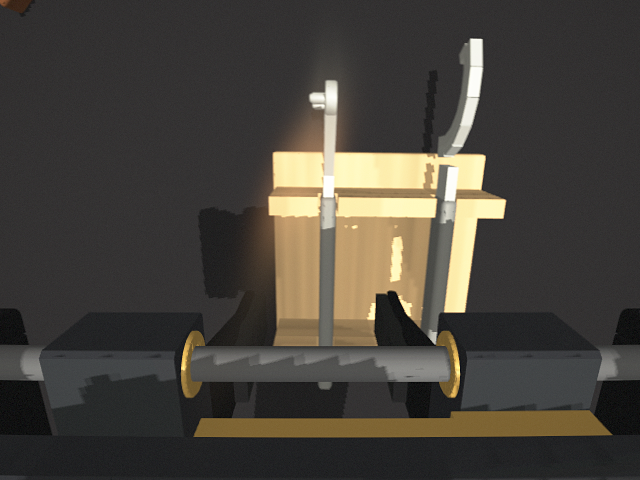

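The spanner handle runs down column ~328, exactly where predicted, with the head and its pin at (322,98). I'll check that the arm has settled.

```bash
python3 -m creep '[50,0,0,1.5,0,0,0, 50,0,0,1.5,0,0,0, 50,0,0,1.5,0,0,0]'
python3 - <<'E'
from h import *
go((.480,-.2226,.058),(180,0,-12.3))
c=cam("wrist")
h=cv2.cvtColor(c["color"],cv2.COLOR_RGB2HSV)
for r in(225,245,265,285):
    xs=np.where((h[r,290:370,1]<60))[0]+290; print(r,xs.min() if len(xs) else 0,xs.max() if len(xs) else 0,len(xs), plane(c,[[np.median(xs),r]],.064) if len(xs) else 0)
E
```

```text
time_s: 1.75
tool_pos: [0.4787, -0.2241, 0.1154]
tool_rot: [-180.0, 0.1, -12.4]
force: [-0.1, 0.3, 1.3]
grip_width: 0.0496
grasp_force: 0.0
shift [ 0.035 -0.057  1.912] turn [-0.001  0.02  -0.013]
225 305 322 18 [[ 0.51272588 -0.22846198  0.064     ]]
245 305 322 18 [[ 0.50245114 -0.22613875  0.064     ]]
265 305 322 18 [[ 0.49184382 -0.22373994  0.064     ]]
285 306 322 17 [[ 0.48082701 -0.22151932  0.064     ]]
```

```bash
python3 -m creep '[50,0.03,-0.1,1.0,0,0,0, 50,0.03,-0.1,1.9,0,0,0, 50,0.03,-0.1,1.9,0,0,0, 50,0.03,-0.1,1.9,0,0,0, 5,0.03,-0.1,1.9,0,0,0, 5,0.03,-0.1,1.9,0,0,0, 5,0.03,-0.1,1.9,0,0,0, 5,0.03,-0.1,1.9,0,0,0, 5,0.03,-0.1,1.9,0,0,0, 5,0.03,-0.1,1.9,0,0,0]' 50
python3 -m creep '[5,0.03,-0.1,0,0,0,0, 5,0,0,-1,0,0,0, 5,0,0,-2,0,0,0, 5,0,0,-3,0,0,0, 5,0,0,-4,0,0,0, 5,0,0,-4,0,0,0]'
```

```text
time_s: 2.8
tool_pos: [0.4815, -0.2205, 0.0586]
tool_rot: [180.0, -0.0, -12.3]
force: [-1.1, -3.0, -0.1]
grip_width: 0.0106
grasp_force: 0.9
time_s: 3.4
tool_pos: [0.484, -0.2207, 0.1823]
tool_rot: [179.9, -0.4, -12.2]
force: [0.9, 0.6, -2.7]
grip_width: 0.0096
grasp_force: 50.0
```

```bash
python3 -m creep '[5,-0.5,-1.5,0,0,0,-1.4, 5,-1,-3,0,0,0,-2.8, 5,-1.5,-4.5,0,0,0,-4.2, 5,-2.27,-6.67,0,0,0,-5.6, 5,-2.27,-6.67,0,0,0,-7.0, 5,-2.27,-6.67,0,0,0,-8.4, 5,-2.27,-6.67,0,0,0,-9.8, 5,-2.27,-6.67,0,0,0,-11.2, 5,-2.27,-6.67,0,0,0,-12.6, 5,-2.27,-6.67,0,0,0,-14, 5,-2.27,-6.67,0,0,0,-15.4, 5,-2.27,-6.67,0,0,0,-17]'
python3 -m creep '[5,0,0,0,0,0,0, 5,0,0,0,0,0,0, 5,0,0,0,0,0,0, 5,0,0,0,0,0,0]'
python3 - <<'E'
from h import *
o=env.get_obs();print(o["tool_pos"],o["tool_rot"],o["qpos"])
R=Ro.from_euler('xyz',o["tool_rot"],degrees=True).as_matrix();print(R)
# tilted target: tool z=(.707,0,-.707), tool x=+y
T=np.array([[0,-np.sqrt(.5) ,0],[1,0,0],[0,0,0]],float)
z=np.array([np.sqrt(.5),0,-np.sqrt(.5)]);x=np.array([0,1,0.]);T=np.c_[x,np.cross(z,x),z]
g=np.array([.46,-.01,.10]); p=g-z*.006
go(p,Ro.from_matrix(T).as_euler('xyz',degrees=True))
E
```

```text
time_s: 4.6
tool_pos: [0.4563, -0.01, 0.1766]
tool_rot: [-179.8, -0.0, 89.1]
force: [-0.3, -0.9, -3.3]
grip_width: 0.0098
grasp_force: 50.0
time_s: 5.0
tool_pos: [0.4573, -0.0102, 0.1782]
tool_rot: [-180.0, -0.0, 88.7]
force: [-0.1, -0.5, -2.8]
grip_width: 0.0095
grasp_force: 50.0
[ 0.45728612 -0.01023173  0.17824164] [-1.79973159e+02 -1.20952461e-03  8.86528851e+01] [ 32.79354649  -1.44953982 -34.02248481 113.22293749  -0.8772324
  68.00764181  -2.23863936]
[[ 2.35094240e-02  9.99723506e-01 -4.67832408e-04]
 [ 9.99723615e-01 -2.35094115e-02  3.21175317e-05]
 [ 2.11101868e-05 -4.68458171e-04 -9.99999890e-01]]
shift [ 0.006 -0.05   2.467] turn [-7.504  0.088 -0.213]
```

```bash
python3 -m creep '[5,-0.66,1.3,0,-1.4,0,0, 5,-0.66,2.62,0.8,-2.8,0,-0.1, 5,-0.66,2.62,1.6,-4.2,0,-0.1, 5,-0.66,2.62,2.47,-5.6,0.05,-0.2, 5,-0.66,2.62,2.47,-7,0.09,-0.2, 5,-0.66,2.62,2.47,-7.5,0.09,-0.2, 5,-0.66,2.62,2.47,-7.5,0.09,-0.2, 5,-0.66,2.62,2.47,-7.5,0.09,-0.2, 5,-0.66,2.62,2.47,-7.5,0.09,-0.2]'
python3 - <<'E'
from h import *
o=env.get_obs();print(o["qpos"])
z=np.array([np.sqrt(.5),0,-np.sqrt(.5)]);x=np.array([0,1,0.]);T=np.c_[x,np.cross(z,x),z]
g=np.array([.54,-.03,.039]); p=g-z*.006
go(p,Ro.from_matrix(T).as_euler('xyz',degrees=True))
s=cam("side");t=cam("top")
a=s["color"][100:400,150:550]; b=t["color"][150:350,200:420]
im=np.zeros((600,800,3),np.uint8); im[:450,:600]=cv2.resize(a,(600,450)); 
cv2.imwrite("pics/s2.png",im[:450,:600,::-1])
E
```

```text
time_s: 5.9
tool_pos: [0.54, -0.0243, 0.1122]
tool_rot: [137.1, -0.9, 90.9]
force: [0.1, 0.9, -2.7]
grip_width: 0.0096
grasp_force: 50.0
[ 61.4583092  -12.72593225 -55.7989213  139.8047885  -74.83404018
  13.70466907  71.84258813]
shift [-0.224 -1.668  1.582] turn [-0.356 -0.21   0.005]
```

View pics/s2.png

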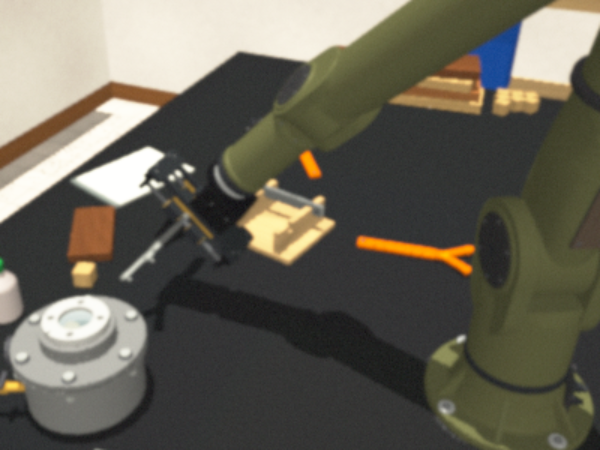

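Tilted correctly (spanner handle points to ~(125,278), pins on base side), but joint 4 is at its limit; I'll go farther out before lowering.

```bash
python3 - <<'E'
from h import *
c=cam("top")
h=cv2.cvtColor(c["color"],cv2.COLOR_RGB2HSV);m=cv2.inRange(h,(12,60,120),(28,255,255));m[:, :255]=0;m[:,285:]=0;m[:140]=0;m[175:]=0
print("cube",plane(c,[np.argwhere(m)[:,::-1].mean(0)],.03))
z=np.array([np.sqrt(.5),0,-np.sqrt(.5)]);x=np.array([0,1,0.]);T=np.c_[x,np.cross(z,x),z]
g=np.array([.61,-.035,.08]); p=g-z*.006
go(p,Ro.from_matrix(T).as_euler('xyz',degrees=True))
E
```

```text
cube [[0.6833613 0.0220909 0.03     ]]
shift [-0.291  1.004  2.17 ] turn [-0.376 -0.167 -0.032]
```

```bash
python3 -m creep '[5,-0.29,1,0.5,-0.2,-0.1,0, 5,-0.29,1,1.2,-0.38,-0.17,0, 5,-0.29,1,2.17,-0.38,-0.17,0, 5,-0.29,1,2.17,-0.38,-0.17,0, 5,-0.29,1,2.17,-0.38,-0.17,0, 5,-0.29,1,2.17,-0.38,-0.17,0, 5,-0.29,1,2.17,-0.38,-0.17,0, 5,-0.29,1,2.17,-0.38,-0.17,0]'
python3 - <<'E'
from h import *
o=env.get_obs();print(o["qpos"])
z=np.array([np.sqrt(.5),0,-np.sqrt(.5)]);x=np.array([0,1,0.]);T=np.c_[x,np.cross(z,x),z]
g=np.array([.61,-.035,.042]); p=g-z*.006
go(p,Ro.from_matrix(T).as_euler('xyz',degrees=True))
E
```

```text
time_s: 6.85
tool_pos: [0.5859, -0.0333, 0.108]
tool_rot: [135.2, -0.4, 90.6]
force: [-0.2, -0.2, -3.3]
grip_width: 0.0096
grasp_force: 50.0
[ 83.79562837  -2.04483603 -79.12554191 135.48644978 -89.0580737
   5.47153923  91.08453627]
shift [-0.079 -0.983  1.927] turn [-0.028 -0.125  0.021]
```

Arm drifted into a folded posture at its limits here. I'll untilt and lay the spanner on the free bench near the start azimuth, farther out, where the posture is good.

```bash
python3 - <<'E'
from h import *
go((.55,-.04,.20),(180,0,89))
E
```

```text
shift [-0.186  1.312 -3.02 ] turn [ 7.471 -0.176  0.227]
```

```bash
python3 -m creep '[5,-0.1,0.6,-1.5,1.4,0,0, 5,-0.18,1.3,-3,2.8,0,0.1, 5,-0.18,1.3,-3,4.2,-0.1,0.1, 5,-0.18,1.3,-3,5.6,-0.17,0.2, 5,-0.18,1.3,-3,7,-0.17,0.2, 5,-0.18,1.3,-3,7.47,-0.17,0.2, 5,-0.18,1.3,-3,7.47,-0.17,0.2, 5,-0.18,1.3,-3,7.47,-0.17,0.2, 5,-0.18,1.3,-3,7.47,-0.17,0.2]'
python3 - <<'E'
from h import *
print(env.get_obs()["qpos"])
go((.27,-.645,.20),(180,0,23))
E
```

```text
time_s: 7.75
tool_pos: [0.5468, -0.0395, 0.2021]
tool_rot: [176.6, -1.3, 89.8]
force: [-1.5, 0.3, 0.4]
grip_width: 0.0097
grasp_force: 50.0
[ 65.4390027   16.79488729 -72.13657642 101.96299254  15.98997651
  69.836583   -10.88703251]
shift [-20.215  -9.106  -0.938] turn [ 0.374 -0.526 11.118]
```

```bash
python3 -m creep '[5,-1.6,-0.7,0,0.3,-0.5,0.9, 5,-3.2,-1.4,-0.2,0.37,-0.5,1.8, 5,-4.8,-2.1,-0.4,0.37,-0.5,2.7, 5,-6.4,-2.8,-0.6,0.37,-0.5,3.6, 5,-8,-3.6,-0.7,0.37,-0.5,4.5, 5,-9.6,-4.3,-0.8,0.37,-0.5,5.4, 5,-11.2,-5,-0.9,0.37,-0.5,6.3, 5,-12.8,-5.7,-0.9,0.37,-0.5,7.2, 5,-14.4,-6.4,-0.9,0.37,-0.5,8.1, 5,-16,-7.2,-0.9,0.37,-0.5,9, 5,-18,-8,-0.9,0.37,-0.5,10, 5,-20.2,-9.1,-0.9,0.37,-0.5,11.1]'
python3 -m creep '[5,0,0,0,0,0,0, 5,0,0,0,0,0,0, 5,0,0,0,0,0,0]'
python3 - <<'E'
from h import *
print(env.get_obs()["qpos"])
a=np.radians(-67.3);r=np.array([np.cos(a),np.sin(a),0]);z=(r+[0,0,-1])/np.sqrt(2);x=np.array([-r[1],r[0],0]);T=np.c_[x,np.cross(z,x),z]
go(np.array([.27,-.645,.10])-z*.006,Ro.from_matrix(T).as_euler('xyz',degrees=True))
E
```

```text
time_s: 8.95
tool_pos: [0.301, -0.5859, 0.1982]
tool_rot: [-179.8, -0.4, 23.1]
force: [1.6, 0.9, -1.3]
grip_width: 0.0095
grasp_force: 50.0
time_s: 9.25
tool_pos: [0.3031, -0.5829, 0.1984]
tool_rot: [-179.8, -0.4, 23.5]
force: [0.2, 0.4, -3.8]
grip_width: 0.0096
grasp_force: 50.0
[ 93.45637729  26.96399055 -44.72554284  84.1657519   18.63336743
  76.7587537  -18.90283622]
shift [-1.861  1.328  3.12 ] turn [-7.535 -0.125  0.101]
```

```bash
python3 -m creep '[5,-1.2,0.9,0,0,0,0, 5,-1.86,1.33,0,-1.4,0,0, 5,-1.86,1.33,0.8,-2.8,0,0, 5,-1.86,1.33,1.6,-4.2,-0.1,0, 5,-1.86,1.33,2.4,-5.6,-0.1,0.1, 5,-1.86,1.33,3.1,-7,-0.12,0.1, 5,-1.86,1.33,3.1,-7.53,-0.12,0.1, 5,-1.86,1.33,3.1,-7.53,-0.12,0.1, 5,-1.86,1.33,3.1,-7.53,-0.12,0.1, 5,-1.86,1.33,3.1,-7.53,-0.12,0.1]'
python3 - <<'E'
from h import *
print(env.get_obs()["qpos"])
a=np.radians(-67.3);r=np.array([np.cos(a),np.sin(a),0]);z=(r+[0,0,-1])/np.sqrt(2);x=np.array([-r[1],r[0],0]);T=np.c_[x,np.cross(z,x),z]
go(np.array([.27,-.645,.04])-z*.006,Ro.from_matrix(T).as_euler('xyz',degrees=True))
s=cam("side");cv2.imwrite("pics/s3.png",cv2.resize(s["color"][60:300,300:620],(640,480))[:,:,::-1])
E
```

```text
time_s: 10.25
tool_pos: [0.2687, -0.6406, 0.1055]
tool_rot: [134.9, 0.0, 22.8]
force: [0.1, -0.6, -2.0]
grip_width: 0.0096
grasp_force: 50.0
[ 83.79060169  11.32642618 -21.03262889 123.68334004  84.81954175
   5.75096374 -84.79038796]
shift [-0.018 -1.438  1.451] turn [ 0.01  -0.013  0.013]
```

View pics/s3.png

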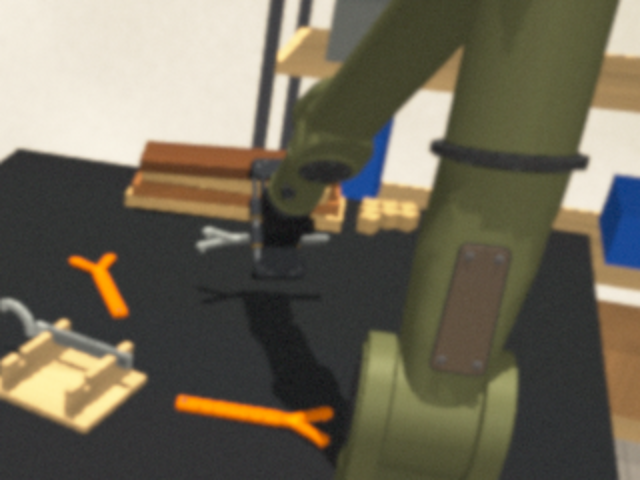

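Spanner is held leaning, pins towards the base, clear of the decoys. Lowering while moving outwards.

```bash
python3 -m creep '[5,0,0.8,0.8,0,0,0, 5,0,0.8,1.2,0,0,0, 5,0,0.4,1.7,0,0,0, 5,0,0,2.2,0,0,0, 5,0,-0.2,2.5,0,0,0, 5,0,-0.2,2.5,0,0,0, 5,0,-0.2,2.5,0,0,0, 5,0,-0.2,2.5,0,0,0]'
python3 - <<'E'
from h import *
print(env.get_obs()["qpos"])
a=np.radians(-67.3);r=np.array([np.cos(a),np.sin(a),0]);z=(r+[0,0,-1])/np.sqrt(2);x=np.array([-r[1],r[0],0]);T=np.c_[x,np.cross(z,x),z]
p,_=tool();g=p+z*.006; print("grip",g)
g[2]=.036
go(g-z*.006,Ro.from_matrix(T).as_euler('xyz',degrees=True))
E
```

```text
time_s: 11.1
tool_pos: [0.2856, -0.6881, 0.0495]
tool_rot: [134.9, 0.1, 22.6]
force: [0.3, -0.8, -2.7]
grip_width: 0.0096
grasp_force: 50.0
[  87.89565946   23.44908331  -26.11238264  118.00304544  117.35306182
   11.02620997 -113.18108205]
grip [ 0.28721876 -0.69196758  0.04521825]
shift [ 0.    -0.218  0.217] turn [ 0.018  0.022 -0.01 ]
```

```bash
python3 -m creep '[5,0,-0.05,0.05,0,0,0, 5,0,-0.12,0.12,0,0,0, 5,0,-0.17,0.17,0,0,0, 5,0,-0.2,0.2,0,0,0, 5,0,-0.2,0.2,0,0,0]'
python3 - <<'E'
from h import *
o=env.get_obs();print(o["force"],o["wrist_torque"])
s=cam("side");cv2.imwrite("pics/s4.png",cv2.resize(s["color"][150:230,370:500],(780,480),interpolation=cv2.INTER_CUBIC)[:,:,::-1])
E
```

```text
time_s: 11.6
tool_pos: [0.2848, -0.6875, 0.0389]
tool_rot: [135.0, 0.0, 22.5]
force: [-0.3, 0.3, -2.8]
grip_width: 0.0095
grasp_force: 50.0
[-0.29786739  0.32496781 -2.77901765] [1.18468762 0.50065475 0.04176869]
```

```bash
python3 -m creep '[5,0,-0.03,0.03,0,0,0, 5,0,-0.03,0.03,0,0,0, 5,0,-0.03,0.03,0,0,0, 14,0,-0.03,0.03,0,0,0, 18,0,-0.03,0.03,0,0,0, 20,0,-0.03,-0.03,0,0,0, 20,0,-0.03,-0.1,0,0,0, 20,0,-0.03,-0.2,0,0,0, 20,0,-0.03,-0.3,0,0,0, 20,0,-0.03,-0.4,0,0,0, 20,0,-0.03,-0.5,0,0,0, 20,0,-0.03,-0.6,0,0,0]' 20
python3 -m creep '[20,0,0,-0.1,0,0,0, 20,0,0,-0.2,0,0,0, 20,0,0,-0.3,0,0,0, 20,0,0,-0.4,0,0,0, 30,0,0,-0.7,0,0,0, 40,0,0,-1.2,0,0,0, 40,0,0,-2,0,0,0, 40,0,0,-3,0,0,0, 40,0,0,-4,0,0,0, 40,0,0,-4,0,0,0]'
python3 - <<'E'
from h import *
c=cam("top");w=cam("wrist")
im=np.zeros((480,800,3),np.uint8);im[:300,:400]=cv2.resize(w["color"],(400,300));im[:400,400:]=cv2.resize(c["color"][240:340,440:540],(400,400))
cv2.imwrite("pics/s5.png",im[:,:,::-1]); go((.26,-.63,.15),(180,0,23))
E
```

```text
time_s: 12.85
tool_pos: [0.2799, -0.6756, 0.0522]
tool_rot: [134.9, 0.1, 22.6]
force: [0.7, -0.8, -0.0]
grip_width: 0.0198
grasp_force: 0.0
time_s: 13.85
tool_pos: [0.2504, -0.6093, 0.1253]
tool_rot: [135.0, 0.0, 22.3]
force: [-0.8, 0.4, -0.6]
grip_width: 0.0395
grasp_force: 0.0
shift [ 0.046  1.096 -0.033] turn [ 7.512  0.045 -0.135]
```

View pics/s5.png

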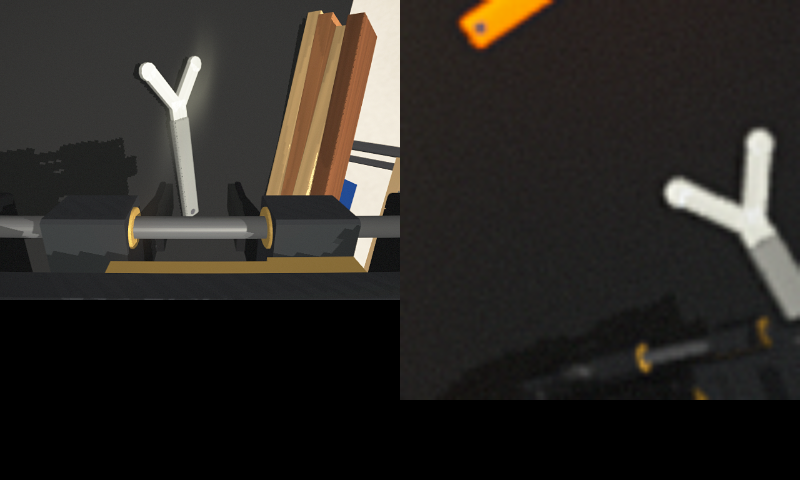

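The spanner lies flat on its pins, fork at the upper left, fork tips at crop (678,193) and (759,143). I'll untilt above it and measure.

```bash
python3 -m creep '[60,0,0.5,-1,1.4,0,0, 60,0,1.1,-1.5,2.8,0,0, 60,0,1.1,-1.5,4.2,0,0, 60,0,1.1,-1.5,5.6,0,-0.1, 60,0,1.1,-1.5,7,0,-0.13, 60,0,1.1,-1.5,7.5,0,-0.13, 60,0,1.1,-1.5,7.5,0,-0.13, 60,0,1.1,-1.5,7.5,0,-0.13, 60,0,1.1,-1.5,7.5,0,-0.13]'
cat > sp.py <<'E'
from h import *
def spanner(c,x0,x1,y0,y1,z=.013,save_=None):
    h=cv2.cvtColor(c["color"],cv2.COLOR_RGB2HSV)
    m=((h[...,1]<60)&(h[...,2]>95)).astype(np.uint8)
    k=np.zeros_like(m);k[y0:y1,x0:x1]=m[y0:y1,x0:x1]
    n,l,st,ce=cv2.connectedComponentsWithStats(k);i=1+np.argmax(st[1:,4])
    P=plane(c,np.argwhere(l==i)[:,::-1],z)[:,:2]
    return P,(l==i)
E
python3 - <<'E'
from sp import *
o=env.get_obs();print(o["qpos"],o["tool_pos"],o["tool_rot"])
c=cam("top");w=cam("wrist")
pins=plane(c,[[509.5,288.3],[529.8,275.8]],.014);print(pins,np.linalg.norm(pins[0]-pins[1]))
im=np.zeros((480,800,3),np.uint8);im[:300,:400]=cv2.resize(w["color"],(400,300));im[:400,400:]=cv2.resize(c["color"][250:350,480:580],(400,400))
cv2.imwrite("pics/s6.png",im[:,:,::-1])
E
```

```text
time_s: 14.85
tool_pos: [0.2462, -0.6043, 0.1774]
tool_rot: [-179.9, 0.4, 22.7]
force: [-0.4, -0.3, -0.8]
grip_width: 0.0602
grasp_force: 0.0
[100.03962917  27.95350044 -46.81353937  86.29556769  21.12415764
  74.9784407  -16.31234666] [ 0.2461718  -0.60434232  0.17744762] [-179.88057328    0.41292933   22.6995092 ]
[[ 0.34667761 -0.61594412  0.014     ]
 [ 0.38024946 -0.67074217  0.014     ]] 0.0642642633220551
```

View pics/s6.png

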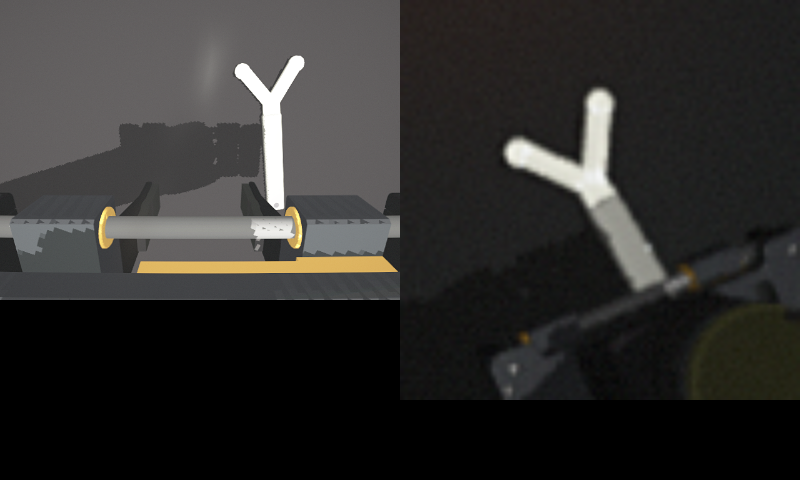

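Pins project 64.3 mm apart (top view), heading ≈31°. Cross-checking with the wrist view: tips at full-scale (388,113) and (475,99).

```bash
python3 - <<'E'
from sp import *
w=cam("wrist")
h=cv2.cvtColor(w["color"],cv2.COLOR_RGB2GRAY)
k=np.zeros_like(h);k[60:300,360:520]=(h[60:300,360:520]>150)
n,l,st,ce=cv2.connectedComponentsWithStats(k);i=1+np.argmax(st[1:,4]);P=plane(w,np.argwhere(l==i)[:,::-1],.011)[:,:2];print(st[i])
pp=plane(w,[[388,113],[475,99]],.014);print(pp,np.linalg.norm(pp[0]-pp[1]))
o=pp.mean(0)[:2];y=(pp[0]-pp[1])[:2];y/=np.linalg.norm(y);x=np.array([y[1],-y[0]]);print(o,np.degrees(np.arctan2(x[1],x[0])))
q=(P-o)@np.c_[x,y];s=q[(q[:,0]<-58)&(q[:,0]>-120)];print(len(s),q.min(0),q.max(0))
f=np.polyfit(s[:,0],s[:,1],1);print("slope deg",np.degrees(f[0]),np.polyval(f,-90),"width",[np.ptp(s[abs(s[:,0]-a)<3][:,1]) for a in(-65,-80,-95)])
go((.2867,-.6903,.12),(180,0,31.4))
E
```

```text
[ 376   90  112  210 7427]
[[ 0.34958762 -0.61348795  0.014     ]
 [ 0.38337124 -0.66808051  0.014     ]] 0.06420031720048758
[ 0.36647943 -0.64078423] 31.750550764821675
0 [-0.16015122 -0.04209865] [0.00793538 0.04069962]Traceback (most recent call last):
  File "<stdin>", line 9, in <module>
    raise TypeError("expected non-empty vector for x")
TypeError: expected non-empty vector for x
```

```bash
python3 - <<'E'
from h import *
go((.2883,-.6892,.08),(180,0,31.6))
E
```

```text
shift [0.161 3.225 3.303] turn [-0.008  0.068 -1.447]
```

```bash
python3 -m creep '[60,0.1,1.6,0,0,0,-0.7, 60,0.16,3.2,1.5,0,0.07,-1.45, 60,0.16,3.22,3.3,0,0.07,-1.45, 60,0.16,3.22,3.3,0,0.07,-1.45, 60,0.16,3.22,3.3,0,0.07,-1.45, 60,0.16,3.22,3.3,0,0.07,-1.45]'
python3 - <<'E'
from h import *
w=cam("wrist")
g=cv2.cvtColor(w["color"],cv2.COLOR_RGB2GRAY)
o=np.array([.365,-.642]);a=np.radians(31.6);x=np.array([np.cos(a),np.sin(a)]);y=np.array([-x[1],x[0]])
for s in(-.062,-.07,-.078,-.086):
    t=np.arange(-.03,.03,.0005); X=np.c_[o+s*x+t[:,None]*y,np.full(len(t),.0135)]
    u=proj(w,X).round().astype(int); v=g[u[:,1].clip(0,479),u[:,0].clip(0,639)]
    b=t[v>120]; print(s,u[60],v[::15],b.min() if len(b) else 0,b.max() if len(b) else 0)
go((.2883,-.6892,.0245),(180,0,31.6))
print(env.get_obs()["qpos"])
E
```

```text
time_s: 15.6
tool_pos: [0.2891, -0.6892, 0.083]
tool_rot: [179.9, -0.1, 31.7]
force: [-0.1, 0.4, 0.6]
grip_width: 0.0597
grasp_force: 0.0
-0.062 [319 229] [ 60  64  66 190 196 203 156 159] -0.010999999999999982 0.029500000000000054
-0.07 [319 243] [ 61  62  65 188 191 192 118 131] -0.010999999999999982 0.028500000000000053
-0.078 [319 256] [ 59  94  63 187 189 187  89 103] -0.010499999999999982 0.012500000000000039
-0.086 [319 270] [ 58  64  62 184 184 185  72  82] -0.010999999999999982 0.012000000000000038
shift [-0.024 -0.042  1.987] turn [ 0.031 -0.017  0.009]
[ 92.58049288  43.24856324 -43.54845963  75.6771639   29.59702251
  72.28174743 -10.17355386]
```

Centred to within 1 mm. Lowering and gripping.

```bash
python3 -m creep '[60,0,0,1,0,0,0, 60,0,-0.02,1.7,0,0,0, 60,0,-0.02,1.9,0,0,0, 60,0,-0.02,1.97,0,0,0, 60,0,-0.02,1.97,0,0,0, 20,0,-0.02,1.97,0,0,0, 20,0,-0.02,1.97,0,0,0, 20,0,-0.02,1.97,0,0,0, 20,0,-0.02,1.97,0,0,0, 20,0,-0.02,1.97,0,0,0, 20,0,-0.02,1.97,0,0,0]' 60
python3 -m creep '[20,0,0,0,0,0,0, 20,0,0,-1,0,0,0, 20,0,0,-2.5,0,0,0, 20,0,0,-4,0,0,0, 20,0,0,-5.5,0,0,0, 20,0,0,-5.5,0,0,0]'
python3 - <<'E'
from h import *
o=env.get_obs();print(o["tool_pos"],o["tool_rot"],o["qpos"])
c=cam("top")
# ring measurement
cv2.imwrite("pics/ring.png",cv2.resize(c["color"][180:240,155:215],(600,600),interpolation=cv2.INTER_CUBIC)[:,:,::-1])
go((.45,-.3,.25),(180,0,65))
E
```

```text
time_s: 16.75
tool_pos: [0.289, -0.6889, 0.0226]
tool_rot: [180.0, -0.2, 31.6]
force: [-1.2, 1.2, 6.0]
grip_width: 0.0234
grasp_force: 60.5
time_s: 17.35
tool_pos: [0.2904, -0.6913, 0.194]
tool_rot: [179.4, -0.1, 31.6]
force: [0.4, -1.1, -2.2]
grip_width: 0.023
grasp_force: 60.0
[ 0.29043593 -0.69125122  0.19401759] [ 1.79426497e+02 -1.39108485e-01  3.16336455e+01] [ 92.68018285  38.79429308 -45.63440195  69.26977265  26.81250916
  81.72091135  -8.10812888]
shift [11.382 -8.249 -2.011] turn [ 0.052 -0.01  -5.558]
```

```bash
python3 - <<'E'
from h import *
for n in("top","side"):
    c=cam(n)
    g=cv2.cvtColor(c["color"],cv2.COLOR_RGB2GRAY)
    # ring centre: white ring annulus outer contour -> use mask bright within port, ellipse to plane
    u0=proj(c,[[.534,.2255,.132]])[0]
    k=np.zeros_like(g);cv2.circle(k,tuple(u0.round().astype(int).tolist()),28,255,-1)
    m=((g>205)&(k>0)).astype(np.uint8)
    nn,l,st,ce=cv2.connectedComponentsWithStats(m);i=1+np.argmax(st[1:,4])
    P=plane(c,np.argwhere(l==i)[:,::-1],.132)[:,:2].astype(np.float32)
    hull=cv2.convexHull(P*1000)
    e=cv2.fitEllipse(hull);print(n,st[i],"ellipse",e, "circ",cv2.minEnclosingCircle(P*1000))
    for cen in(np.array(e[0])/1000,):
        th=np.radians(np.arange(0,360,2.)); v=0
        big=cv2.resize(g,None,fx=4,fy=4,interpolation=cv2.INTER_CUBIC)
        for r in(.030,.032,.034):
            X=np.c_[cen[0]+r*np.cos(th),cen[1]+r*np.sin(th),np.full(len(th),.132)]
            v=v+cv2.remap(g.astype(np.float32),*[a.astype(np.float32).reshape(1,-1) for a in proj(c,X).T],cv2.INTER_CUBIC).ravel()
        d=(np.percentile(v,80)-v).clip(0); 
        print("phase mod90",np.degrees(np.angle((d*np.exp(4j*th)).sum()))/4, "minima",[int(np.degrees(th[j])) for j in range(180) if d[j]==max(d[(np.arange(j-8,j+9))%180]) and d[j]>40])
E
```

```text
top [164 192  34  35 677] ellipse ((534.5296630859375, 227.26492309570312), (82.70279693603516, 84.67920684814453), 59.081783294677734) circ ((533.9705810546875, 226.4601593017578), 42.75581359863281)
phase mod90 23.791831743333518 minima [26, 110, 200, 296]
side [177 297  47  31 972] ellipse ((536.7318725585938, 228.09922790527344), (86.42356872558594, 87.3994140625), 175.4752655029297) circ ((536.3198852539062, 227.96633911132812), 44.8176383972168)
phase mod90 23.64966158735026 minima [24, 112, 204, 294]
```

View pics/ring.png

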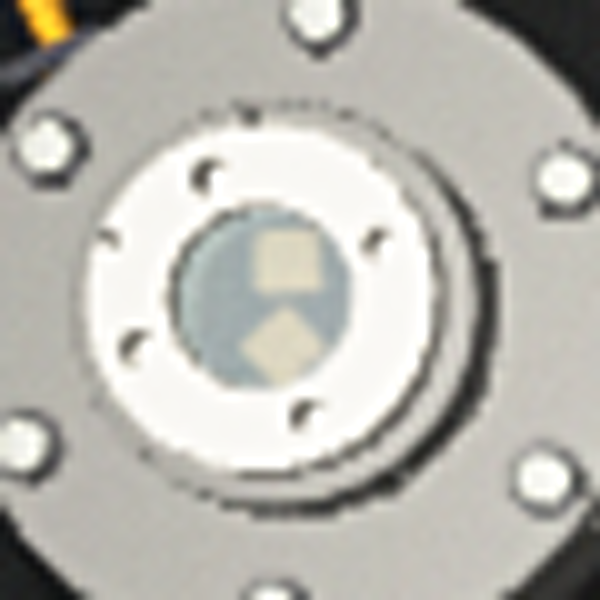

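Ring: holes at 23.7° (mod 90), centre ≈ (0.535,0.2275), rim line at (105,238) and port line at (250,115) in the crop, so it needs about 63–65° clockwise. I'll use heading 113.7° → ~50°.

```bash
python3 - <<'E'
from h import *
go((.50,-.10,.25),(180,0,75))
E
python3 -m creep '[20,1.6,-1,-0.5,0,0,-0.5, 20,3.2,-2,-1,0,0,-1, 20,4.8,-3,-1.5,0,0,-1.5, 20,6.4,-4,-1.9,0,0,-2, 20,8,-5,-1.9,0,0,-2.5, 20,9.6,-6,-1.9,0,0,-3, 20,11.2,-7,-1.9,0,0,-3.5, 20,12.8,-8,-1.9,0,0,-4, 20,14.4,-9,-1.9,0,0,-4.5, 20,16,-9.8,-1.9,0,0,-5, 20,16,-9.8,-1.9,0,0,-6, 20,16,-9.8,-1.9,0,0,-7]'
python3 - <<'E'
from h import *
o=env.get_obs();print(o["tool_pos"],o["tool_rot"],o["qpos"])
h=np.radians(113.7);x=np.array([np.cos(h),np.sin(h)])
p=np.array([.5352,.2275])-.09*x; print(p)
go((*p,.22),(180,0,113.7))
E
```

```text
shift [ 16.321 -12.978  -2.084] turn [-0.023 -0.039 -7.221]
time_s: 18.7
tool_pos: [0.5431, -0.1799, 0.2435]
tool_rot: [-179.9, -0.4, 74.4]
force: [0.2, 0.4, -2.2]
grip_width: 0.023
grasp_force: 60.0
[ 0.54305651 -0.17986399  0.24345236] [-179.91848541   -0.35801793   74.35481199] [ 71.3890747   21.13175764 -68.28152991  92.84933363  19.5317904
  79.64025656 -14.78543811]
[0.5713753  0.14509037]
shift [10.68  -2.011  0.851] turn [ 0.007 -0.062 -6.557]
```

```bash
python3 -m creep '[20,1.3,-0.2,0,0,0,-0.8, 20,2.6,-0.5,0.1,0,0,-1.6, 20,3.9,-0.7,0.2,0,0,-2.4, 20,5.2,-1,0.3,0,0,-3.2, 20,6.5,-1.2,0.3,0,0,-4, 20,7.8,-1.5,0.3,0,0,-4.8, 20,9.1,-1.8,0.3,0,0,-5.6, 20,10.7,-2,0.3,0,0,-6.55, 20,10.7,-2,0.3,0,0,-6.55, 20,10.7,-2,0.3,0,0,-6.55, 20,10.7,-2,0.3,0,0,-6.55]'
python3 - <<'E'
from h import *
o=env.get_obs();print(o["qpos"])
go((.5714,.1451,.22),(180,0,113.7))
w=cam("wrist");save(w,"w7.png")
E
```

```text
time_s: 19.8
tool_pos: [0.5748, 0.1365, 0.2352]
tool_rot: [-180.0, -0.1, 112.9]
force: [-0.9, -0.2, -3.1]
grip_width: 0.0232
grasp_force: 60.0
[ 39.72733639  27.80072051 -73.14155447  90.91887335  26.75972416
  81.40737242 -12.79944877]
shift [0.307 0.008 0.508] turn [-0.003 -0.012 -0.137]
```

View pics/w7.png

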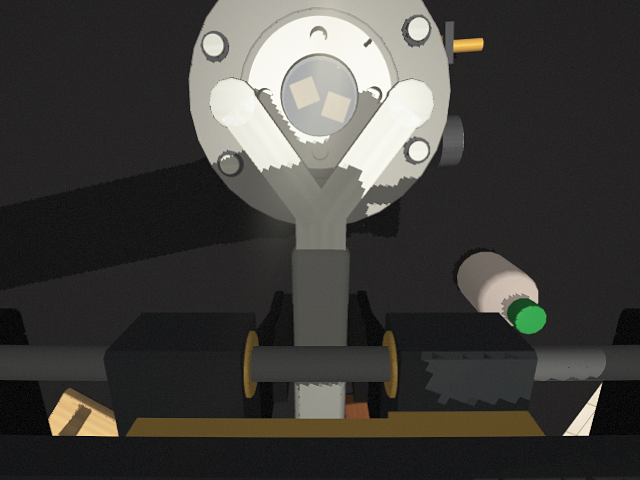

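The spanner is held straight, boss tips at (232,102) and (413,102); ring glass centre at ~(319,96), far hole at (318,33), side holes at (262,95)/(375,95). Next, a numeric alignment in this same view.

```bash
cat > al.py <<'E'
from h import *
from scipy.optimize import least_squares
def circ(P):
    f=lambda v:np.hypot(P[:,0]-v[0],P[:,1]-v[1])-v[2]
    r=least_squares(f,[*P.mean(0),.03],loss='soft_l1',f_scale=.0007);return r.x,np.sqrt(np.median(r.fun**2))
def ring(w,c0,angs,rlo,rhi,sign,off):
    g=cv2.GaussianBlur(w["color"][...,0],(3,3),0).astype(np.float32);out=[]
    for a in angs:
        r=np.arange(rlo,rhi,.0002);X=np.c_[c0[0]+r*np.cos(a),c0[1]+r*np.sin(a),np.full(len(r),.132+off)]
        u=proj(w,X).astype(np.float32);v=cv2.remap(g,u[:,0].reshape(1,-1),u[:,1].reshape(1,-1),cv2.INTER_LINEAR).ravel()
        d=sign*(v[6:]-v[:-6]);j=d.argmax()
        if d[j]>25: out.append(X[j+3,:2])
    return np.array(out)
def tips(w,zt):
    "fork boss discs, by Hough, cast at zt"
    g=cv2.cvtColor(w["color"],cv2.COLOR_RGB2GRAY)
    return g
E
python3 - <<'E'
from al import *
w=cam("wrist");p,r=tool();print(p,r)
hd=np.radians(r[2])
zo=p[2]-.0144+.0028-.003; B=plane(w,[[232,102],[413,102]],zo+.006);print("bosses",B,np.linalg.norm(B[0]-B[1]))
g=cv2.cvtColor(w["color"],cv2.COLOR_RGB2GRAY)
C=cv2.HoughCircles(g[60:150,190:460],cv2.HOUGH_GRADIENT,1,60,param1=120,param2=12,minRadius=17,maxRadius=27);print(C+[190,60,0] if C is not None else None)
c0=np.array([.5352,.2275])
for rl,rh,sg,nm in((.038,.047,-1,"outer"),(.019,.027,1,"inner")):
    for off in (0,):
        P=ring(w,c0,hd+np.radians(np.arange(-80,81,4)),rl,rh,sg,off)
        if len(P)>5: print(nm,len(P),circ(P))
o=B.mean(0)[:2];y=(B[0]-B[1])[:2];print("org",o,"head",np.degrees(np.arctan2(y[1],y[0]))-90)
# holes phase in front half
th=hd+np.radians(np.arange(-60,61,1.))
print("far hole px318,33 ->",plane(w,[[318,34]],.132))
E
```

```text
[0.5753004  0.13575987 0.2359789 ] [ 1.79946536e+02 -5.67722138e-02  1.12764223e+02]
bosses [[0.51092905 0.20654553 0.2273789 ]
 [0.57063052 0.23155475 0.2273789 ]] 0.06472809339429748
[[[410.5        102.5         23.        ]
  [232.5        101.5         23.        ]
  [307.5         81.5         25.20000076]]]
outer 40 (array([0.53527303, 0.22758832, 0.04205026]), np.float64(4.825262858228864e-05))
inner 41 (array([0.53521118, 0.2276326 , 0.02294209]), np.float64(6.67578129195899e-05))
org [0.54077978 0.21905014] head -247.27096478335847
far hole px318,33 -> [[0.52276897 0.25688674 0.132     ]]
```

```bash
cat >> al.py <<'E'
def ins(z,yaw=113.4,c=(.53525,.2276),pit=-1.7,d=.0901):
    R=Ro.from_euler('xyz',[180,0,yaw],degrees=True)*Ro.from_rotvec([0,np.radians(pit),0])
    h=np.radians(yaw);go((c[0]-d*np.cos(h),c[1]-d*np.sin(h),z),R.as_euler('xyz',degrees=True))
E
python3 -c "
from al import *
ins(.168)"
```

```text
shift [ 0.334 -0.015  2.266] turn [ 0.007 -0.293 -0.106]
```

```bash
python3 -m creep '[20,0.2,0,0.5,0,-0.15,-0.1, 20,0.33,-0.01,1.3,0,-0.29,-0.1, 20,0.33,-0.01,2,0,-0.29,-0.1, 20,0.33,-0.01,2.2,0,-0.29,-0.1, 20,0.33,-0.01,2.2,0,-0.29,-0.1, 20,0.33,-0.01,2.2,0,-0.29,-0.1, 20,0.33,-0.01,2.2,0,-0.29,-0.1]'
python3 - <<'E'
from al import *
w=cam("wrist");p,r=tool();print(p,r)
g=cv2.cvtColor(w["color"],cv2.COLOR_RGB2GRAY)
C=cv2.HoughCircles(g[60:150,190:460],cv2.HOUGH_GRADIENT,1,100,param1=120,param2=12,minRadius=18,maxRadius=27)[0]+[190,60,0];print(C)
B=plane(w,C[:2,:2],p[2]-.0144-.003+.006);print(B,B.mean(0),np.linalg.norm(B[0]-B[1]))
hd=np.radians(r[2])
for rl,rh,sg,nm in((.038,.047,-1,"outer"),(.019,.027,1,"inner")):
    P=ring(w,(.5352,.2276),hd+np.radians(np.arange(-50,51,4)),rl,rh,sg,0)
    if len(P)>5: print(nm,len(P),circ(P))
ins(.1585)
E
```

```text
time_s: 20.6
tool_pos: [0.5719, 0.1474, 0.1722]
tool_rot: [179.7, 1.7, 113.5]
force: [-0.3, 0.0, -2.4]
grip_width: 0.0235
grasp_force: 60.0
[0.57188902 0.1474351  0.17214691] [179.74335902   1.68074955 113.52309851]
[[234.5        101.5         25.20000076]
 [407.5        103.5         25.20000076]]
[[0.50770132 0.2174981  0.16074691]
 [0.56493051 0.24160098 0.16074691]] [0.53631591 0.22954954 0.16074691] 0.062097736083916284
outer 26 (array([0.5354769 , 0.22662831, 0.04271598]), np.float64(0.0003904450939488802))
inner 26 (array([0.53512869, 0.22785432, 0.02271963]), np.float64(4.7793202248427324e-05))
shift [-0.052 -0.062  0.456] turn [ 0.043 -0.003  0.021]
```

```bash
python3 -m creep '[20,-0.05,-0.05,0.2,0.04,0,0, 20,-0.05,-0.05,0.4,0.04,0,0, 20,-0.05,-0.05,0.4,0.04,0,0, 20,-0.05,-0.05,0.4,0.04,0,0, 20,-0.05,-0.05,0.4,0.04,0,0]'
python3 - <<'E'
from al import *
o=env.get_obs();print(o["force"],o["tool_pos"],o["tool_rot"])
ins(.1595)
ins(.150)
E
```

```text
time_s: 21.15
tool_pos: [0.5707, 0.1452, 0.1592]
tool_rot: [-179.9, 1.7, 113.6]
force: [1.3, 0.5, -2.0]
grip_width: 0.0231
grasp_force: 60.0
[ 1.34734271  0.54579984 -1.98946531] [0.57069411 0.14515402 0.15923149] [-179.93031739    1.66050209  113.5615624 ]
shift [-0.012  0.007 -0.009] turn [-0.011 -0.007  0.027]
shift [-0.003  0.007  0.308] turn [-0.011 -0.007  0.027]
```

```bash
python3 -m creep '[20,-0.01,0,0.06,0,0,0.02, 20,-0.01,0,0.12,0,0,0.02, 20,-0.01,0,0.18,0,0,0.02, 20,-0.01,0,0.24,0,0,0.02, 20,-0.01,0,0.24,0,0,0.02]'
python3 - <<'E'
from al import *
o=env.get_obs();print(o["force"],o["wrist_torque"],o["tool_pos"],o["tool_rot"])
ins(.150)
E
```

```text
time_s: 21.65
tool_pos: [0.5706, 0.1444, 0.1516]
tool_rot: [-179.9, 1.7, 113.4]
force: [0.1, -0.2, -2.9]
grip_width: 0.0231
grasp_force: 60.0
[ 0.05306845 -0.24194813 -2.8766374 ] [ 0.03205306 -0.07347317  0.03599524] [0.57064647 0.14439711 0.15160653] [-179.88748383    1.66232473  113.43551856]
shift [0.012 0.019 0.053] turn [-0.019 -0.006  0.006]
```

Pins went in without resistance. I'll seat a little deeper and work out the arc.

```bash
python3 -m creep '[20,0.01,0.01,0.05,0,0,0, 20,0.01,0.01,0.05,0,0,0, 20,0.01,0.01,0.05,0,0,0]'
cat >> al.py <<'E'
def arc(ths,c=(.53525,.2276)):
    p,r=tool();R=Ro.from_euler('xyz',r,degrees=True);v=np.array([c[0],c[1],p[2]])-p
    for t in ths:
        Q=Ro.from_rotvec([0,0,-np.radians(t)]); s=R.inv().apply(v-Q.apply(v))/.03; w=np.degrees((R.inv()*Q*R).as_rotvec())/6
        print(t,np.round(s,2),np.round(w,2))
E
python3 - <<'E'
from al import *
o=env.get_obs();print(o["force"],o["tool_pos"],o["tool_rot"],o["qpos"])
arc([5,10,15,20,25,30,35])
E
```

```text
time_s: 21.95
tool_pos: [0.571, 0.1449, 0.1504]
tool_rot: [-179.9, 1.7, 113.4]
force: [0.0, 0.4, -3.3]
grip_width: 0.0234
grasp_force: 60.0
[ 0.01420283  0.44445028 -3.32542458] [0.5710103  0.14493504 0.15044861] [-179.92133868    1.66202075  113.43453719] [ 35.70570807  30.96998665 -69.25053256  97.2789557   31.81723629
  73.72932015 -17.04516984]
5 [ 0.01 -0.26  0.  ] [0.02 0.   0.83]
10 [ 0.05 -0.52 -0.  ] [0.05 0.   1.67]
15 [ 0.1  -0.78 -0.  ] [0.07 0.   2.5 ]
20 [ 0.18 -1.03 -0.  ] [0.1  0.   3.33]
25 [ 0.28 -1.27 -0.01] [0.12 0.01 4.16]
30 [ 0.4  -1.5  -0.01] [0.15 0.01 5.  ]
35 [ 0.54 -1.72 -0.01] [0.17 0.01 5.83]
```

```bash
python3 -m creep '[20,0.01,-0.26,0,0.02,0,0.83, 20,0.05,-0.52,0,0.05,0,1.67, 20,0.1,-0.78,0,0.07,0,2.5, 20,0.18,-1.03,0,0.1,0,3.33, 20,0.28,-1.27,-0.01,0.12,0.01,4.16, 20,0.4,-1.5,-0.01,0.15,0.01,5, 20,0.4,-1.5,-0.01,0.15,0.01,5, 20,0.4,-1.5,-0.01,0.15,0.01,5]'
python3 - <<'E'
from al import *
o=env.get_obs();print(o["force"],o["wrist_torque"],o["tool_pos"],o["tool_rot"],o["qpos"])
h=np.radians(o["tool_rot"][2]);print(o["tool_pos"][:2]+.0901*np.array([np.cos(h),np.sin(h)]))
arc([5,10,15,20,25,28,30,32,34,36,38])
E
```

```text
time_s: 22.75
tool_pos: [0.5254, 0.139, 0.1509]
tool_rot: [-180.0, 1.6, 83.6]
force: [1.1, 3.1, -3.3]
grip_width: 0.0232
grasp_force: 60.0
[ 1.06873177  3.0602503  -3.28725998] [ 0.7777429  -0.52090359  0.00848162] [0.52542506 0.13904083 0.15089251] [-179.96687115    1.56170349   83.56350907] [ 37.8744394   22.43586777 -67.00255112 102.93463471  23.25490693
  70.45096546 -42.431828  ]
[0.53552543 0.2285729 ]
5 [ 0.01 -0.26 -0.  ] [0.02 0.   0.83]
10 [ 0.04 -0.52 -0.  ] [0.05 0.   1.67]
15 [ 0.1  -0.77 -0.  ] [0.07 0.   2.5 ]
20 [ 0.18 -1.02 -0.  ] [0.09 0.   3.33]
25 [ 0.28 -1.26 -0.01] [0.11 0.   4.17]
28 [ 0.34 -1.4  -0.01] [0.13 0.   4.66]
30 [ 0.4  -1.49 -0.01] [0.14 0.   5.  ]
32 [ 0.45 -1.57 -0.01] [0.15 0.   5.33]
34 [ 0.5  -1.66 -0.01] [0.15 0.   5.66]
36 [ 0.56 -1.75 -0.01] [0.16 0.   6.  ]
38 [ 0.63 -1.83 -0.02] [0.17 0.   6.33]
```

```bash
python3 -m creep '[20,0,-0.26,0.01,0.02,0,0.83, 20,0.02,-0.52,0.01,0.05,0,1.67, 20,0.07,-0.77,0.01,0.07,0,2.5, 20,0.15,-1.02,0.01,0.09,0,3.33, 20,0.25,-1.26,0.01,0.11,0,4.17, 20,0.31,-1.4,0.01,0.13,0,4.66, 20,0.31,-1.4,0.01,0.13,0,4.66]'
python3 - <<'E'
from al import *
o=env.get_obs();print(o["force"],o["wrist_torque"],o["tool_pos"],o["tool_rot"],o["qpos"])
h=np.radians(o["tool_rot"][2]);print(o["tool_pos"][:2]+.0901*np.array([np.cos(h),np.sin(h)]))
arc([2,4,6,8,10,12])
# ring rim line & port line angle from wrist view: dark spots on rim r~.040 / port r~.047
w=cam("wrist");g=cv2.cvtColor(w["color"],cv2.COLOR_RGB2GRAY).astype(np.float32)
a=np.arange(-60,100,1.)
for r,z in((.0405,.132),(.0475,.120)):
    X=np.c_[.53525+r*np.cos(np.radians(a)),.2276+r*np.sin(np.radians(a)),np.full(len(a),z)];u=proj(w,X).astype(np.float32)
    v=cv2.remap(g,u[:,:1].T.copy(),u[:,1:].T.copy(),cv2.INTER_LINEAR).ravel();print(r,[(int(a[j]),int(v[j])) for j in range(0,160,1) if v[j]<np.median(v)-60][:30])
E
```

```text
time_s: 23.45
tool_pos: [0.4853, 0.1538, 0.1507]
tool_rot: [180.0, 1.5, 55.6]
force: [3.5, 4.0, -3.0]
grip_width: 0.0232
grasp_force: 60.0
[ 3.47918498  3.97408457 -3.01033339] [ 0.94585276 -0.78365237  0.24726319] [0.48525675 0.15379687 0.15070512] [179.99387224   1.49671692  55.59950765] [ 36.76401676  15.29351943 -64.57653308 107.08439352  15.62986343
  68.32557795 -67.63301371]
[0.53616092 0.22813916]
2 [ 0.  -0.1 -0. ] [ 0.01 -0.    0.33]
4 [ 0.01 -0.21 -0.  ] [ 0.02 -0.    0.67]
6 [ 0.01 -0.31 -0.  ] [ 0.03 -0.    1.  ]
8 [ 0.03 -0.41 -0.  ] [ 0.03 -0.    1.33]
10 [ 0.04 -0.52 -0.  ] [ 0.04 -0.    1.67]
12 [ 0.06 -0.62 -0.  ] [ 0.05 -0.    2.  ]
0.0405 [(14, 65), (15, 67), (16, 106), (25, 0), (26, 0), (27, 0), (28, 0), (29, 0), (30, 0), (31, 0), (32, 0), (33, 0), (34, 0), (35, 0), (36, 0), (37, 0), (38, 0), (39, 0), (40, 0), (41, 0), (42, 0), (43, 0), (44, 0), (45, 0), (46, 0), (47, 0), (48, 0), (49, 0), (50, 0), (51, 0)]
0.0475 [(8, 63), (9, 62), (19, 0), (20, 0), (21, 0), (22, 0), (23, 0), (24, 0), (25, 0), (26, 0), (27, 0), (28, 0), (29, 0), (30, 0), (31, 0), (32, 0), (33, 0), (34, 0), (35, 0), (36, 0), (37, 0), (38, 0), (39, 0), (40, 0), (41, 0), (42, 0), (43, 0), (44, 0), (45, 0), (46, 0)]
```

Rim line is at ~15° and the port line at ~6–9°: about 6–9° left. Pushing on in small steps.

```bash
python3 -m creep '[20,-0.01,-0.1,0,0.01,0,0.33, 20,-0.01,-0.21,0,0.02,0,0.67, 20,0,-0.31,0,0.03,0,1, 20,0,-0.41,0,0.03,0,1.33, 20,0,-0.41,0,0.03,0,1.33]'
cat > chk.py <<'E'
from al import *
o=env.get_obs();print(o["force"],o["wrist_torque"],o["tool_pos"],o["tool_rot"])
h=np.radians(o["tool_rot"][2]);print(o["tool_pos"][:2]+.0901*np.array([np.cos(h),np.sin(h)]))
arc([2,4,6,8])
w=cam("wrist");g=cv2.cvtColor(w["color"],cv2.COLOR_RGB2GRAY).astype(np.float32)
a=np.arange(-20,22,.5)
for r,z in((.0395,.132),(.0405,.132),(.0475,.120),(.0485,.120)):
    X=np.c_[.53525+r*np.cos(np.radians(a)),.2276+r*np.sin(np.radians(a)),np.full(len(a),z)];u=proj(w,X).astype(np.float32)
    v=cv2.remap(g,u[:,:1].T.copy(),u[:,1:].T.copy(),cv2.INTER_LINEAR).ravel();print(r,[(float(a[j]),int(v[j])) for j in range(len(a)) if 0<v[j]<np.median(v)-40])
E
python3 chk.py
```

```text
time_s: 24.0
tool_pos: [0.4767, 0.1604, 0.151]
tool_rot: [179.8, 1.4, 47.7]
force: [7.6, 3.5, -4.7]
grip_width: 0.0227
grasp_force: 60.5
[ 7.60097765  3.52177152 -4.69822015] [ 0.67122073 -1.5063932   0.8825539 ] [0.47671577 0.16041339 0.1510297 ] [179.83577993   1.37355517  47.7204849 ]
[0.53733037 0.22707582]
2 [-0.  -0.1 -0. ] [ 0.01 -0.    0.33]
4 [ 0.   -0.21 -0.  ] [ 0.02 -0.    0.67]
6 [ 0.01 -0.31 -0.  ] [ 0.02 -0.    1.  ]
8 [ 0.02 -0.41 -0.  ] [ 0.03 -0.    1.33]
0.0395 [(7.5, 85), (8.0, 72), (8.5, 76), (9.0, 75), (9.5, 73), (10.0, 95), (10.5, 197), (19.5, 164), (20.0, 37)]
0.0405 [(7.5, 77), (8.0, 70), (8.5, 73), (9.0, 74), (9.5, 74), (10.0, 94), (17.0, 156), (17.5, 22)]
0.0475 [(7.0, 85), (7.5, 78), (8.0, 69), (8.5, 67), (9.0, 67), (9.5, 68), (10.0, 91), (11.0, 10)]
0.0485 [(7.0, 101), (7.5, 78), (8.0, 64), (8.5, 65), (9.0, 52)]
```

Rim line (8.75°) meets the port line (8.5°), and the force is rising. One more nudge against the stop.

```bash
python3 -m creep '[20,-0.04,-0.1,0,0.01,0,0.33, 20,-0.04,-0.15,0,0.02,0,0.5, 20,-0.04,-0.15,0,0.02,0,0.5, 20,-0.04,-0.15,0,0.02,0,0.5]'
python3 chk.py
```

```text
time_s: 24.45
tool_pos: [0.4754, 0.1612, 0.1518]
tool_rot: [179.6, 1.2, 44.8]
force: [12.4, 1.0, -5.1]
grip_width: 0.0233
grasp_force: 61.8
[12.40198684  1.02679942 -5.05853464] [ 0.06395032 -2.71633665  1.4135868 ] [0.47539721 0.16119698 0.15177051] [179.62005272   1.19125549  44.77045299]
[0.53936227 0.22465154]
2 [-0.  -0.1 -0. ] [ 0.01 -0.    0.33]
4 [-0.   -0.21 -0.  ] [ 0.01 -0.    0.67]
6 [-0.   -0.31 -0.  ] [ 0.02 -0.01  1.  ]
8 [ 0.01 -0.42 -0.  ] [ 0.03 -0.01  1.33]
0.0395 [(7.0, 197), (7.5, 90), (8.0, 86), (8.5, 88), (9.0, 89), (9.5, 86), (10.0, 125), (17.5, 89)]
0.0405 [(7.5, 73), (8.0, 83), (8.5, 86), (9.0, 85), (9.5, 84), (10.0, 138), (14.5, 194), (15.0, 59)]
0.0475 [(7.0, 94), (7.5, 86), (8.0, 71), (8.5, 12)]
0.0485 [(7.0, 5)]
```

Ring is home: rim line unmoved at 8.75° under extra load. Back off and lift straight up.

```bash
python3 -m creep '[20,0.04,0.15,0,-0.01,0,-0.45, 20,0.05,0.25,0,-0.02,0,-0.8, 20,0.05,0.25,0,-0.02,0,-0.8]'
python3 -c "
from h import *
o=env.get_obs();print(o['force'],o['wrist_torque'],o['tool_pos'],o['tool_rot'])"
```

```text
time_s: 24.8
tool_pos: [0.4782, 0.1583, 0.1507]
tool_rot: [-179.9, 1.4, 49.5]
force: [3.1, 4.6, -3.6]
grip_width: 0.023
grasp_force: 60.0
[ 3.05549717  4.61041489 -3.55707052] [ 0.96440995 -0.97190157  0.1545376 ] [0.47823326 0.1583188  0.15068226] [-179.94488826    1.42307451   49.45584885]
```

```bash
python3 -m creep '[20,0.05,0,0,0,0,0, 20,0.05,0,0,0,0,0, 20,0.05,0,-0.15,0,0,0, 20,0.04,0,-0.3,0,0,0, 20,0.04,0,-0.5,0,0,0, 20,0.02,0,-1,0,0,0, 20,0,0,-2,0,0,0, 20,0,0,-3.2,0,0,0, 20,0,0,-3.2,0,0,0, 20,0,0,-3.2,0,0,0]'
python3 - <<'E'
from h import *
o=env.get_obs();print(o["force"],o["tool_pos"],o["tool_rot"],o["qpos"])
go((.47,-.02,.25),(180,0,45)); go((.47,-.02,.06),(180,0,45))
c=cam("top");g=cv2.cvtColor(c["color"],cv2.COLOR_RGB2GRAY)
E
```

```text
time_s: 25.8
tool_pos: [0.4785, 0.1587, 0.2469]
tool_rot: [180.0, 1.7, 49.2]
force: [-0.6, 0.1, -3.0]
grip_width: 0.0232
grasp_force: 59.9
[-0.64616786  0.05816704 -3.0058009 ] [0.47850037 0.1586861  0.24694191] [179.9600265    1.70364399  49.23741015] [ 40.5835259    7.50919962 -66.31013028 100.42505776   7.75653031
  78.20669666 -68.09724834]
shift [-4.697  3.674  0.04 ] turn [0.017 0.284 0.706]
shift [-4.509  3.67   6.371] turn [0.017 0.284 0.706]
```

Lifted off cleanly. Moving over the free bench.

```bash
python3 -m creep '[20,-1.2,0.9,0,0,0.1,0.2, 20,-2.4,1.8,0,0,0.2,0.4, 20,-3.6,2.7,0,0,0.28,0.6, 20,-4.7,3.67,0.3,0,0.28,0.7, 20,-4.65,3.67,1.8,0,0.28,0.7, 20,-4.6,3.67,3.3,0,0.28,0.7, 20,-4.55,3.67,4.8,0,0.28,0.7, 20,-4.5,3.67,6.3,0,0.28,0.7, 20,-4.5,3.67,6.3,0,0.28,0.7, 20,-4.5,3.67,6.3,0,0.28,0.7, 20,-4.5,3.67,6.3,0,0.28,0.7]'
python3 - <<'E'
from h import *
o=env.get_obs();print(o["force"],o["tool_pos"],o["tool_rot"],o["qpos"])
go((.47,-.02,.024),(180,0,45))
E
```

```text
time_s: 26.95
tool_pos: [0.4714, -0.0192, 0.0628]
tool_rot: [179.9, -0.1, 45.1]
force: [0.6, 0.1, -2.4]
grip_width: 0.0233
grasp_force: 59.9
[ 0.56603646  0.12583913 -2.35129689] [ 0.47137775 -0.01919085  0.06275397] [ 1.79852350e+02 -6.50226140e-02  4.50791884e+01] [ 51.54606013  13.84508094 -56.43799614 117.76640607  14.14604292
  55.1574137  -57.19441333]
shift [-0.053 -0.017  1.292] turn [ 0.025 -0.011  0.013]
```

```bash
python3 -m creep '[20,0,0,0.6,0,0,0, 20,0,0,1,0,0,0, 20,0,0,1.15,0,0,0, 20,0,0,1.25,0,0,0, 20,0,0,1.3,0,0,0, 20,0,0,1.3,0,0,0]'
python3 -c "
from h import *
o=env.get_obs();print(o['force'],o['wrist_torque'],o['tool_pos'],o['tool_rot'])"
```

```text
time_s: 27.55
tool_pos: [0.4703, -0.0193, 0.0225]
tool_rot: [180.0, 0.0, 45.1]
force: [-1.5, -0.0, 0.1]
grip_width: 0.0234
grasp_force: 59.9
[-1.47347715 -0.02785178  0.06036721] [-0.08627358  0.14127841  0.02129171] [ 0.47028326 -0.01929154  0.0224862 ] [1.79955833e+02 1.37849751e-02 4.50676780e+01]
```

Weight is on the bench; open and retreat.

```bash
python3 -m creep '[28,0,0,0,0,0,0, 40,0,0,0,0,0,0, 60,0,0,0,0,0,0, 60,0,0,-0.2,0,0,0, 60,0,0,-1,0,0,0, 60,0,0,-2.5,0,0,0, 60,0,0,-4,0,0,0, 60,0,0,-6,0,0,0, 60,0,0,-7,0,0,0, 60,0,0,-7,0,0,0, 60,0,0,-7,0,0,0, 60,0,0,-7,0,0,0]' 10
python3 - <<'E'
from h import *
o=env.get_obs();print(o["force"],o["tool_pos"],o["grip_width"])
w=cam("wrist");h=cv2.cvtColor(w["color"],cv2.COLOR_RGB2HSV)
# heights of bright grey pixels near expected origin/handle from depth
a=np.radians(45);x=np.array([np.cos(a),np.sin(a)]);y=np.array([-x[1],x[0]]);og=np.array([.4703,-.0193])+.09*x
for n in("wrist","top"):
    c=w if n=="wrist" else cam("top")
    for s,t in((0,.032),(0,-.032),(-.03,0),(-.06,0),(-.09,0),(-.185,0)):
        q=og+s*x+t*y;u=proj(c,[[*q,.012]])[0].round().astype(int)
        if 0<=u[0]<640 and 0<=u[1]<480: print(n,s,t,u,c["color"][u[1],u[0]],dep(c,[u]).round(4))
E
python3 chk.py | tail -4
```

```text
time_s: 28.75
tool_pos: [0.4689, -0.0191, 0.2307]
tool_rot: [-179.9, 0.1, 45.1]
force: [-0.1, 0.1, 0.6]
grip_width: 0.06
grasp_force: 0.0
[-0.11101058  0.06641853  0.62989505] [ 0.46890601 -0.01909976  0.23067937] 0.06002065239919459
wrist 0 0.032 [285 116] [255 255 255] [[0.5109 0.0667 0.0136]]
wrist 0 -0.032 [359 116] [255 255 255] [[0.5565 0.0212 0.0133]]
wrist -0.03 0 [322 151] [255 255 255] [[0.5125 0.0227 0.0081]]
wrist -0.06 0 [322 184] [255 255 255] [[0.492  0.0022 0.0133]]
wrist -0.09 0 [322 216] [194 195 183] [[ 0.4709 -0.019   0.0133]]
wrist -0.185 0 [322 308] [206 204 205] [[ 0.4028 -0.0874  0.0096]]
top 0 0.032 [253 224] [107 104  61] [[ 0.4541 -0.0164  0.6144]]
top 0 -0.032 [270 207] [111 110  63] [[ 0.4794 -0.041   0.6145]]
top -0.03 0 [269 224] [111 108  60] [[ 0.4542 -0.04    0.6151]]
top -0.06 0 [277 232] [125 123  71] [[ 0.4418 -0.0528  0.6248]]
top -0.09 0 [285 240] [58 57 34] [[ 0.4324 -0.062   0.591 ]]
top -0.185 0 [310 265] [141 139 137] [[ 0.4037 -0.086   0.0094]]
0.0395 []
0.0405 []
0.0475 []
0.0485 []
```

```bash
python3 - <<'E'
from h import *
a=np.arange(0,360,2.);th=np.radians(a)
for n in("top","side"):
    c=cam(n);g=cv2.cvtColor(c["color"],cv2.COLOR_RGB2GRAY).astype(np.float32);v=0
    for r in(.030,.032,.034):
        u=proj(c,np.c_[.53525+r*np.cos(th),.2276+r*np.sin(th),np.full(180,.132)]).astype(np.float32)
        v=v+cv2.remap(g,u[:,:1].T.copy(),u[:,1:].T.copy(),cv2.INTER_CUBIC).ravel()
    d=(np.percentile(v,80)-v).clip(0);print(n,np.degrees(np.angle((d*np.exp(4j*th)).sum()))/4%90)
E
```

```text
top 53.938714934277485
side 53.642510858251235
```

```bash
python3 -c "
from cell import env
print(env.sign_off())"
```

```text
the job is handed in; nothing more can be done
None
```

The lock ring is home against its stop (rim line on the port line), the pin spanner lies flat on the bench clear of the pot, and the job was handed in at about 29 s; no verdict came back.

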